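# Pack wound coils into the free cells of a lidded case

## Robot

A 6-joint arm with a two-finger parallel gripper is mounted at the origin on a cart in front of the work surface, level with it; the furniture and walls round the work are solid. World frame = base frame: x ahead of the robot, y to its left, z up, the work surface at z = 0. Lengths are in m, angles in degrees, forces in N, time in s.
With the tool pointing down it reaches from about 0.375 to 0.9 m from the base axis. Payload 3.1 kg.
Tool frame: the origin (TCP) lies at the very end of the fingers, on their centre line; the grasp point (between the pads) lies bot.grip_point_offset behind it (bot.grip_point_offset is the distance from the TCP to the grasp point, in m); z points along the fingers, y is the line along which they close (so a half turn about z gives the same grasp; the last joint's range is limited). The gripper opens to 87 mm and grips with 3 to 60 N. Pads are 19 mm wide; open, the fingers measure 117 mm over their backs; the gripper's body (75 mm by 190 mm) begins 51 mm behind the grasp point.
Start: joints at [-78.753, 30.224, 82.088, -0, 67.689, -10.227], TCP at [0.229, -0.582, 0.223] pointing down, gripper open.
Joint ranges: [-176.69, 176.69], [-43.24, 126.21], [12.49, 139.97], [-82, 262], [0, 151.66], [-163.58, 163.58]. Speed limits (degrees/s): [159.86, 159.86, 180, 180, 180, 180].

## Interface

Orientations are given as a 3x3 rotation matrix whose columns are the frame's x, y, z axes.
In Python, from rig import bot, viewer, ticket gives the robot as it stands.
- The arm moves only by the tool servo_tool, never from a script. Its argument "targets" is a list of rows, each an object with "offset": the shift along the tool's x, y, z in m, a list of three; "dr": the turn, a rotation vector about the tool's x, y, z in degrees, a list of three. In form: [{"offset": [x, y, z], "dr": [ax, ay, az]}, ...]. A call has 1 to 20 rows; each row is the pose to reach, as a shift and turn from the pose commanded when the call began, along the tool's axes at that moment; what a row does not reach only later rows make up. A row lasts 1/12 s, in which the tool goes at most 41.7 mm and 7.16 degrees, less where a joint would pass 70% of its speed; a pose out of reach is approached as far as the arm can. A call with a gripper value outside its range is refused whole. "gripper" is the gripper command: -1 is fully open, 1 is shut, values between are in proportion, set as the call begins (left out, the last holds). The fingers move at their own pace and stop on an object; the grip force is fixed at half the most. Time passes only in rows, so rows that repeat a pose let the fingers close. It gives the time, the measured TCP pose, the force, the opening and the grip force at its end, in the units of the state.
- bot.read_state(): the state, without advancing time (a new reading comes with each control period).
- viewer.capture(name): name is "side" or "top"; returns a dict with "color" (384x512x3 uint8, red, green, blue), "camera_matrix" (3x3 intrinsics, pixels), "R" (3x3) and "t" (3): a world point X has camera coordinates R X + t. Camera axes: x right, y down, z forward; pixel columns grow to the right and rows downward; lengths in m; the calibration is good to about 2 mm. A picture is of the moment at which its call begins. There is no depth.
- ticket.hand_in(): hands the job in; it is judged then, once.
The state is a dict: "time_s": time; "joint_positions": joint angles; "qvel": joint speeds; "tau": joint torques, N m; "position": TCP position; "tcp_rot": TCP orientation; "force": force on the tool from outside, world axes, zero at the start; "moment": the same for the moment, N m; "opening": opening from 0.0 (shut) to 1.0 (fully open); "grasp_force": force on a finger pad.
Only numpy, scipy, OpenCV 4.12 (cv2) and the standard library are available. Lean on these libraries where they do the work, as an engineer would, in place of code of your own. Each camera call takes 0.05 s, during which the arm holds its last target. There are 200 camera calls.

## Task

Pack all the wound coils that stand on the bench to the left of the green case, and close the case. First lay the marker pen from the case onto the bench; some cells are already taken although every cell's plate looks alike, so press on the plates to find free ones (a free one sinks), stand one coil upright in each of as many free cells, right down on its sunken plate so that nothing is above the rim, and then shut the lid fully. Leave the tape roll, the solenoid body and the carton alone; the coils along the right-hand side of the bench are stock and stay.

Things in the scene. Friction and masses are not known exactly. Their poses are not given: they have to be found in the camera images.
- case: Fixed green case, 216 mm (its x) by 178 mm (y) by 70 mm high, walls 6 mm; origin under its centre on the bench, z up. Inside, a grey grid face 42 mm above the bench (28 mm below the rim) has six square cells 50 x 50 mm: three along x at 62 mm pitch, two along y at 70 mm. An aluminium plate flush with the grid face closes each cell; what is beneath cannot be seen.
- lid (a joint): angle of the case's flat lid: 0 shut on the rim, growing as it opens, at most 2.05 rad (leaning back). Its hinge runs along the case's x axis on the -y rim; at 1.57 it stands upright. The hinge is stiff (about 0.4 N m) so the lid stays where it is left. Lid 216 mm long, 178 mm from hinge to free edge, 6 mm thick
- lid_hinge (a point): middle of the lid's hinge line, on the case's -y rim, 70 mm above the bench; axes as the case
- lid_edge (a point): middle of the lid's free edge, 178 mm from the hinge, half-way through its thickness; a steel tab 60 mm wide sticks out 13 mm beyond it
- cell_0 (a point): centre of the mouth of cell 0, on the grid face 42 mm above the bench; axes as the case. Its plate slides down stiffly (about 4 N) by up to 28 mm and stays where it is left, also under a coil's weight; if a part is already packed beneath, it gives only about 2 mm
- cell_1 (a point): centre of the mouth of cell 1, on the grid face 42 mm above the bench; axes as the case. Its plate slides down stiffly (about 4 N) by up to 28 mm and stays where it is left, also under a coil's weight; if a part is already packed beneath, it gives only about 2 mm
- cell_2 (a point): centre of the mouth of cell 2, on the grid face 42 mm above the bench; axes as the case. Its plate slides down stiffly (about 4 N) by up to 28 mm and stays where it is left, also under a coil's weight; if a part is already packed beneath, it gives only about 2 mm
- cell_3 (a point): centre of the mouth of cell 3, on the grid face 42 mm above the bench; axes as the case. Its plate slides down stiffly (about 4 N) by up to 28 mm and stays where it is left, also under a coil's weight; if a part is already packed beneath, it gives only about 2 mm
- cell_4 (a point): centre of the mouth of cell 4, on the grid face 42 mm above the bench; axes as the case. Its plate slides down stiffly (about 4 N) by up to 28 mm and stays where it is left, also under a coil's weight; if a part is already packed beneath, it gives only about 2 mm
- cell_5 (a point): centre of the mouth of cell 5, on the grid face 42 mm above the bench; axes as the case. Its plate slides down stiffly (about 4 N) by up to 28 mm and stays where it is left, also under a coil's weight; if a part is already packed beneath, it gives only about 2 mm
- coil_1_mid (a point): wound coil to be packed: square white flanged foot 38 x 38 mm and 22 mm high, above it an orange round winding 39 mm in diameter, about 50 mm high in all (53 mm with loose wire ends), 0.1 kg; this point is on its axis 26.5 mm above its underside, z up, x and y along the foot's sides. Absent in some starts
- coil_8_mid (a point): wound coil to be packed: square white flanged foot 38 x 38 mm and 22 mm high, above it an orange round winding 39 mm in diameter, about 50 mm high in all (53 mm with loose wire ends), 0.1 kg; this point is on its axis 26.5 mm above its underside, z up, x and y along the foot's sides. Absent in some starts
- coil_10_mid (a point): wound coil to be packed: square white flanged foot 38 x 38 mm and 22 mm high, above it an orange round winding 39 mm in diameter, about 50 mm high in all (53 mm with loose wire ends), 0.1 kg; this point is on its axis 26.5 mm above its underside, z up, x and y along the foot's sides. Absent in some starts
- pen_mid (a point): marker pen, 126 mm long (its y), 14 mm wide (x), 15 mm high (z), lying; this point is its centre
- tape_roll_foot (a point): bystander to leave alone: yellow tape roll, 64 mm across, 18 mm high; this point is the centre of its underside
- solenoid_stand_foot (a point): bystander to leave alone: brown solenoid body standing on its disc, 70 mm across, 103 mm high; this point is the centre of its underside
- small_carton_foot (a point): bystander to leave alone: small brown carton, 67 x 78 x 74 mm; this point is the centre of its underside
There are look-alikes about, which are no part of the job. What is meant by the part that bears pen_mid is not turquoise, and is the larger of those in its own colour.

How it is judged:
By the outcome, as a careful person would: the job done as asked, in the order asked, and still so for the second after the job is handed in, with the robot touching nothing.
Of packed_0, packed_1, packed_2, packed_3, packed_4, packed_5 only 2 to 3 are there at a start; the rules pass over those that are not, and their reading is None.
Of coil_1, coil_8, coil_10 only 2 to 3 are there at a start; the rules pass over those that are not, and their reading is None.
At some moment in a run one of coil_1, coil_8, coil_10 may be knocked a few centimetres aside while the robot is not near it.
It also fails if it takes over 210 s, if anything falls off the work surface, if the arm or the gripper's body presses on something with over 40 N, if the wrist force passes 120 N, or if a joint passes its speed limit or range.

## Working session

There is one attempt and no reset: what is moved stays moved. The work goes in short steps, Python scripts to look and compute and a tool call to move; the robot and the scene stay as the last step left them, time stands still between calls to the robot, and variables do not carry over. Pictures are saved under pics/ and viewed, at most 14 in all, crops included, and the job is handed in when it is done.

Besides the shell and the picture viewer there is one more tool, called after ">>>" in YAML: its name, and indented under it one key for each argument. servo_tool: Moves the arm, as the interface text tells. Its arguments: {"type":"object","properties":{"targets":{"type":"array"},"gripper":{"type":"number"}},"required":["targets"]}

```bash
ls; mkdir -p pics
python3 - <<'E'
from rig import bot, viewer
import cv2,numpy as np
s=bot.read_state();print(s['position'],np.round(s['tcp_rot'],3),s['opening'],bot.grip_point_offset,s['time_s'])
for n in('top','side'):
    c=viewer.capture(n);cv2.imwrite(f'pics/{n}0.png',cv2.cvtColor(c['color'],cv2.COLOR_RGB2BGR))
    print(n,np.round(c['camera_matrix'],1).tolist(),np.round(c['R'],3).tolist(),np.round(c['t'],3), 'C',np.round(-c['R'].T@c['t'],3))
E
```

```text
pics
[ 0.22867739 -0.58087614  0.22157567] [[ 0.931  0.366 -0.   ]
 [ 0.366 -0.931  0.002]
 [ 0.    -0.002 -1.   ]] 1.0029748005918668 0.0187 0.0
top [[476.0, 0.0, 247.5], [0.0, 476.0, 188.3], [0.0, 0.0, 1.0]] [[-0.009, -1.0, 0.002], [-0.994, 0.008, -0.106], [0.106, -0.003, -0.994]] [-0.041  0.571  1.206] C [ 0.439 -0.043  1.26 ]
side [[379.6, 0.0, 257.6], [0.0, 379.6, 191.5], [0.0, 0.0, 1.0]] [[-0.877, -0.481, -0.006], [-0.244, 0.455, -0.857], [0.414, -0.75, -0.516]] [0.47  0.224 0.797] C [0.136 0.721 0.605]
```

View pics/top0.png

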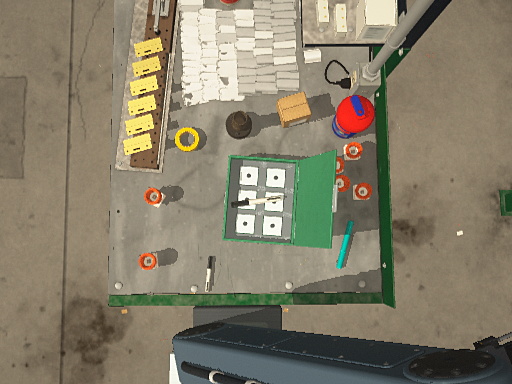

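View pics/side0.png

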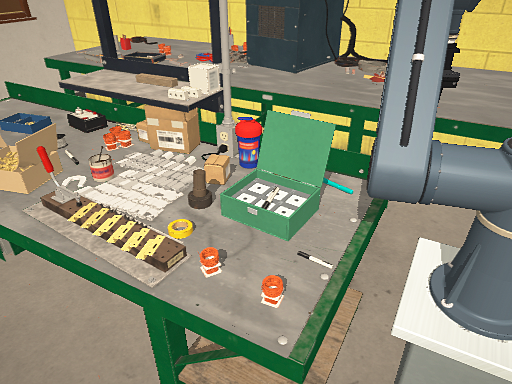

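```bash
cat > h.py <<'E'
from rig import bot, viewer
import cv2,numpy as np
np.set_printoptions(precision=4,suppress=True)
def cap(n):
    c=viewer.capture(n);c['bgr']=cv2.cvtColor(c['color'],cv2.COLOR_RGB2BGR);return c
def ray(c,uv):
    d=np.linalg.inv(c['camera_matrix'])@[uv[0],uv[1],1.]
    R=np.array(c['R']);return -R.T@c['t'],R.T@d
def plane(c,uv,z):
    o,d=ray(c,uv);return o+d*(z-o[2])/d[2]
def tri(ct,ut,cs,us):
    P=[c['camera_matrix']@np.c_[c['R'],c['t']] for c in(ct,cs)]
    X=cv2.triangulatePoints(P[0],P[1],np.array(ut,float).reshape(2,1),np.array(us,float).reshape(2,1)).ravel()
    return X[:3]/X[3]
def proj(c,X):
    p=c['camera_matrix']@(np.array(c['R'])@X+c['t']);return p[:2]/p[2]
def crop(c,x0,y0,w,h,k,name):
    cv2.imwrite('pics/'+name,cv2.resize(c['bgr'][y0:y0+h,x0:x0+w],None,fx=k,fy=k,interpolation=cv2.INTER_CUBIC))
E
python3 - <<'E'
from h import *
t=cap('top');s=cap('side')
a=cv2.resize(t['bgr'][145:280,190:360],None,fx=4.5,fy=4.5,interpolation=cv2.INTER_CUBIC)
cv2.imwrite('pics/a.png',a)
crop(s,195,100,170,150,4,'b.png')
for n,c in(('t',t),('s',s)):
    hsv=cv2.cvtColor(c['bgr'],cv2.COLOR_BGR2HSV)
    m=cv2.inRange(hsv,(3,150,120),(14,255,255))
    k,l,st,ce=cv2.connectedComponentsWithStats(m)
    for i in range(1,k):
        if st[i,4]>40:print(n,st[i],ce[i])
E
```

```text
t [346 142  17  17 154] [353.8377 149.3766]
t [336 157   8  16  70] [339.7857 164.5571]
t [336 175  15  17 132] [343.6894 182.7424]
t [355 182  17  18 159] [363.4906 190.2264]
t [144 187  18  18 170] [152.1118 195.9   ]
t [139 253  17  17 167] [146.5988 260.8922]
s [158  44  13  11  88] [164.25    48.6705]
s [370  73  15   9  65] [376.7077  78.1846]
s [103 126  28  21 351] [116.9744 135.9174]
s [240 144  15   5  42] [246.7857 146.7619]
s [ 92 166  22  13  75] [103.1067 174.2   ]
s [199 247  20  20 282] [209.1454 256.5993]
s [206 267  12   7  47] [211.7021 270.2553]
s [261 275  22  23 363] [272.1267 285.7713]
s [265 298  13   6  44] [270.6818 300.5682]
```

View pics/a.png

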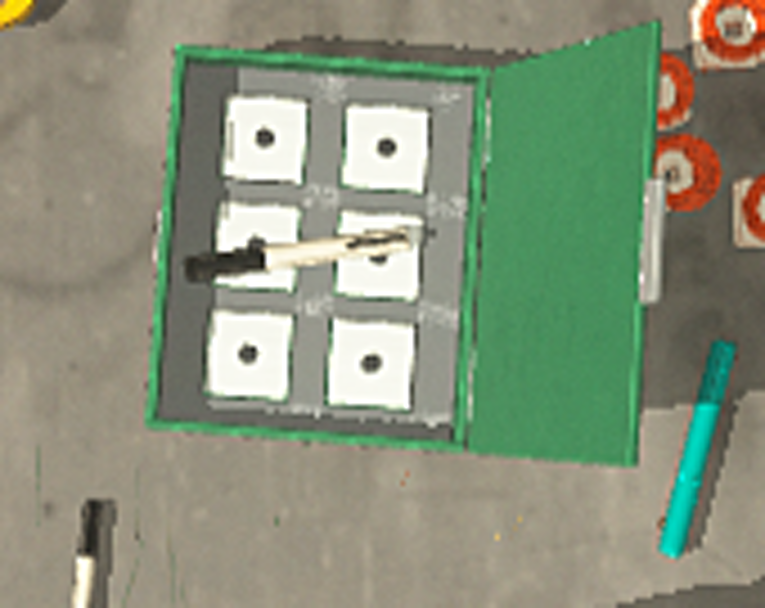

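View pics/b.png

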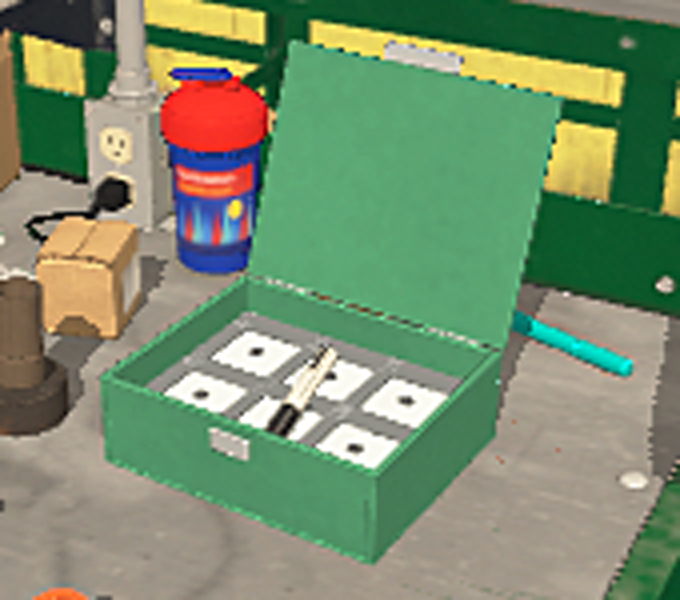

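Run:
```python
from h import *
t=cap('top');s=cap('side')
f=lambda p:(p[0]/4.5+190-.4,p[1]/4.5+145-.4); g=lambda p:(p[0]/4+195-.4,p[1]/4+100-.4)
T=dict(TL=(178,47),BL=(150,425),TR=(488,70),BR=(466,448),LH=(660,22),LL=(635,465))
S=dict(TL=(105,378),BL=(378,470),TR=(247,278),BR=(498,350),LH=(290,42),LL=(562,97))
for k in T: print(k,tri(t,f(T[k]),s,g(S[k])), plane(t,f(T[k]),.07))
D=dict(TL=(265,137),TR=(386,147),MR=(378,257),BL=(248,353),BR=(371,363))
E=dict(TL=(202,394),TR=(257,352),MR=(331,377),BL=(355,448),BR=(407,400))
for k in D: print(k,tri(t,f(D[k]),s,g(E[k])), plane(t,f(D[k]),.042))
pe=[(188,267),(425,236)];ps=[(275,428),(331,350)]
for a,b in zip(pe,ps): print('pen',tri(t,f(a),s,g(b)),plane(t,f(a),.05))
for a,b in(((152.1,195.9),(209.1,256.6)),((146.6,260.9),(272.1,285.8))): print('coil',tri(t,a,s,b),plane(t,a,.05))
crop(t,125,170,60,110,7,'c.png'); crop(s,190,230,110,90,7,'d.png')
```

```text
TL [ 0.6509 -0.0002  0.0676] [0.6511 0.     0.07  ]
BL [0.4393 0.0162 0.0715] [0.4396 0.0164 0.07  ]
TR [ 0.6366 -0.1748  0.0668] [ 0.6365 -0.1742  0.07  ]
BR [ 0.426  -0.1577  0.0703] [ 0.4255 -0.1579  0.07  ]
LH [ 0.633  -0.24    0.2334] [ 0.6631 -0.2718  0.07  ]
LL [ 0.419  -0.2219  0.2352] [ 0.4154 -0.2509  0.07  ]
TL [ 0.603  -0.0488  0.042 ] [ 0.6034 -0.0486  0.042 ]
TR [ 0.5968 -0.1181  0.0419] [ 0.597 -0.118  0.042]
MR [ 0.5337 -0.1126  0.0416] [ 0.5338 -0.1125  0.042 ]
BL [ 0.4795 -0.038   0.0425] [ 0.4798 -0.0379  0.042 ]
BR [ 0.4731 -0.1077  0.043 ] [ 0.4736 -0.1076  0.042 ]
pen [ 0.5255 -0.0057  0.063 ] [ 0.5284 -0.0044  0.05  ]
pen [ 0.5456 -0.1389  0.0469] [ 0.5449 -0.1388  0.05  ]
coil [0.5514 0.1998 0.039 ] [0.5507 0.1978 0.05  ]
coil [0.386  0.2119 0.038 ] [0.3867 0.2095 0.05  ]
```

View pics/d.png

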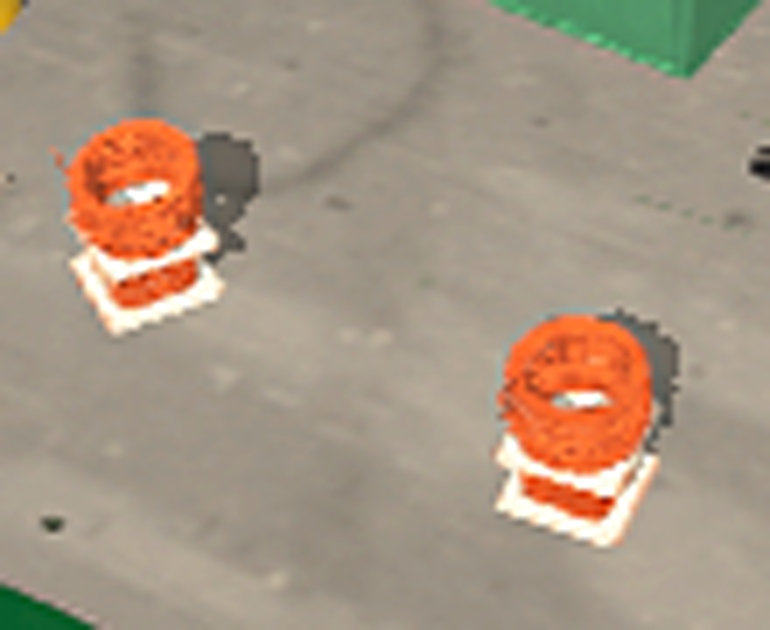

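View pics/c.png

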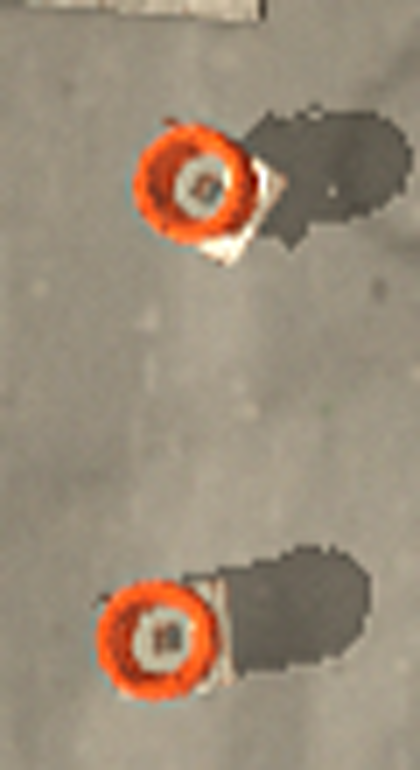

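Candidates for the pen: white pen in the case at (257,200), 52 px long; white pen on the bench at (210,272), about 35 px; turquoise pen at (345,245). The crop confirms the one in the case: not turquoise, and the longer of the two white ones. Coils to pack: two, at (152,196) and (147,261).

>>> servo_tool:
  targets:
    - {"offset": [0, 0, -0.04], "dr": [0, 0, 0]}
    - {"offset": [0, 0, -0.08], "dr": [0, 0, 0]}
    - {"offset": [0, 0, -0.1], "dr": [0, 0, 0]}
    - {"offset": [0.473, -0.362, -0.1], "dr": [0, 0, -75.5]}
    - {"offset": [0.473, -0.362, -0.1], "dr": [0, 0, -75.5]}
    - {"offset": [0.473, -0.362, -0.1], "dr": [0, 0, -75.5]}
    - {"offset": [0.473, -0.362, -0.1], "dr": [0, 0, -75.5]}
    - {"offset": [0.473, -0.362, -0.1], "dr": [0, 0, -75.5]}
    - {"offset": [0.473, -0.362, -0.1], "dr": [0, 0, -75.5]}
    - {"offset": [0.473, -0.362, -0.1], "dr": [0, 0, -75.5]}
    - {"offset": [0.473, -0.362, -0.1], "dr": [0, 0, -75.5]}
    - {"offset": [0.473, -0.362, -0.1], "dr": [0, 0, -75.5]}
    - {"offset": [0.473, -0.362, -0.1], "dr": [0, 0, -75.5]}
    - {"offset": [0.473, -0.362, -0.1], "dr": [0, 0, -75.5]}
    - {"offset": [0.473, -0.362, -0.1], "dr": [0, 0, -75.5]}
    - {"offset": [0.473, -0.362, -0.1], "dr": [0, 0, -75.5]}
    - {"offset": [0.473, -0.362, -0.1], "dr": [0, 0, -75.5]}
    - {"offset": [0.473, -0.362, -0.1], "dr": [0, 0, -75.5]}
    - {"offset": [0.473, -0.362, -0.1], "dr": [0, 0, -75.5]}
    - {"offset": [0.473, -0.362, -0.1], "dr": [0, 0, -75.5]}

```text
time_s: 1.97
position: [0.5363, -0.0712, 0.3224]
tcp_rot: [[-0.124, 0.992, -0.001], [0.992, 0.124, -0.001], [-0.001, -0.001, -1.0]]
force: [-0.1, 0.6, -0.6]
opening: 1.0
grasp_force: 0.0
```

```bash
cat >> h.py <<'E'
def goto(x,y,z,yaw):
    """offset/dr from the measured pose to a tool-down pose; yaw = world angle of the tool y axis (mod 180)"""
    s=bot.read_state();R=np.array(s['tcp_rot']);p=np.array(s['position'])
    cur=np.degrees(np.arctan2(R[1,1],R[0,1]));d=(yaw-cur+90)%180-90
    # level frame of tool axes for tilt-free offsets
    print('t',s['time_s'],'pos',p,'yaw',round(cur,2),'F',np.array(s['force']),'open',round(s['opening'],3),'grasp',s['grasp_force'],'j6',round(s['joint_positions'][5],1))
    print('  offset',R.T@(np.array([x,y,z])-p),'drz',round(-d,2),'tilt',R[:2,2])
E
python3 -c "
from h import *
goto(.537,-.071,.045,7)"
```

```text
t 1.9667 pos [ 0.5363 -0.0712  0.3224] yaw 7.1 F [-0.076   0.6474 -0.5593] open 1.0 grasp 0.0 j6 -26.5
  offset [0.0003 0.001  0.2774] drz 0.1 tilt [-0.0008 -0.0007]
```

>>> servo_tool:
  targets:
    - {"offset": [0, 0, 0.04], "dr": [0, 0, 0]}
    - {"offset": [0, 0, 0.08], "dr": [0, 0, 0]}
    - {"offset": [0, 0, 0.12], "dr": [0, 0, 0]}
    - {"offset": [0, 0, 0.16], "dr": [0, 0, 0]}
    - {"offset": [0, 0, 0.2], "dr": [0, 0, 0]}
    - {"offset": [0, 0.001, 0.23], "dr": [0, 0, 0]}
    - {"offset": [0, 0.001, 0.25], "dr": [0, 0, 0]}
    - {"offset": [0, 0.001, 0.265], "dr": [0, 0, 0]}
    - {"offset": [0, 0.001, 0.276], "dr": [0, 0, 0]}
    - {"offset": [0, 0.001, 0.276], "dr": [0, 0, 0]}
    - {"offset": [0, 0.001, 0.276], "dr": [0, 0, 0]}

```text
time_s: 2.88
position: [0.5372, -0.0726, 0.0466]
tcp_rot: [[-0.12, 0.993, -0.001], [0.993, 0.12, -0.0], [0.0, -0.001, -1.0]]
force: [0.2, 0.3, -0.1]
opening: 0.998
grasp_force: 0.0
```

>>> servo_tool:
  gripper: 1
  targets:
    - {"offset": [0, 0, 0], "dr": [0, 0, 0]}
    - {"offset": [0, 0, 0], "dr": [0, 0, 0]}
    - {"offset": [0, 0, 0], "dr": [0, 0, 0]}
    - {"offset": [0, 0, 0], "dr": [0, 0, 0]}
    - {"offset": [0, 0, 0], "dr": [0, 0, 0]}
    - {"offset": [0, 0, 0], "dr": [0, 0, 0]}
    - {"offset": [0, 0, 0], "dr": [0, 0, 0]}
    - {"offset": [0, 0, 0], "dr": [0, 0, 0]}
    - {"offset": [0, 0, 0], "dr": [0, 0, 0]}
    - {"offset": [0, 0, 0], "dr": [0, 0, 0]}

```text
time_s: 3.72
position: [0.5374, -0.0714, 0.0465]
tcp_rot: [[-0.122, 0.993, -0.0], [0.993, 0.122, 0.0], [0.0, -0.0, -1.0]]
force: [-0.0, -1.0, -0.2]
opening: 0.324
grasp_force: 0.0
```

>>> servo_tool:
  targets:
    - {"offset": [0, 0, 0], "dr": [0, 0, 0]}
    - {"offset": [0, 0, 0], "dr": [0, 0, 0]}
    - {"offset": [0, 0, 0], "dr": [0, 0, 0]}
    - {"offset": [0, 0, 0], "dr": [0, 0, 0]}
    - {"offset": [0, 0, 0], "dr": [0, 0, 0]}
    - {"offset": [0, 0, 0], "dr": [0, 0, 0]}

```text
time_s: 4.22
position: [0.5374, -0.0714, 0.0465]
tcp_rot: [[-0.121, 0.993, -0.0], [0.993, 0.121, 0.0], [0.0, -0.0, -1.0]]
force: [-1.4, -0.1, -0.9]
opening: 0.15
grasp_force: 30.0
```

>>> servo_tool:
  targets:
    - {"offset": [0, 0, -0.01], "dr": [0, 0, 0]}
    - {"offset": [0, 0, -0.03], "dr": [0, 0, 0]}
    - {"offset": [0, 0, -0.06], "dr": [0, 0, 0]}
    - {"offset": [0, 0, -0.09], "dr": [0, 0, 0]}
    - {"offset": [0, 0, -0.12], "dr": [0, 0, 0]}
    - {"offset": [0, 0, -0.12], "dr": [0, 0, 0]}

```text
time_s: 4.72
position: [0.5413, -0.0726, 0.1729]
tcp_rot: [[-0.122, 0.993, 0.012], [0.993, 0.122, -0.004], [-0.005, 0.011, -1.0]]
force: [0.3, 0.6, 0.2]
opening: 0.148
grasp_force: 30.0
```

```bash
python3 -c "
from h import *
goto(.46,.105,.166,7)"
```

```text
t 4.7167 pos [ 0.5413 -0.0726  0.1729] yaw 6.99 F [0.307  0.6102 0.1576] open 0.148 grasp 29.990292191505432 j6 -26.4
  offset [ 0.1862 -0.0591  0.0052] drz -0.01 tilt [ 0.0117 -0.004 ]
```

>>> servo_tool:
  targets:
    - {"offset": [0.03, -0.01, 0], "dr": [0, 0, 0]}
    - {"offset": [0.065, -0.02, 0], "dr": [0, 0, 0]}
    - {"offset": [0.1, -0.03, 0], "dr": [0, 0, 0]}
    - {"offset": [0.135, -0.04, 0], "dr": [0, 0, 0]}
    - {"offset": [0.165, -0.05, 0], "dr": [0, 0, 0]}
    - {"offset": [0.184, -0.056, 0.01], "dr": [0, 0, 0]}
    - {"offset": [0.184, -0.056, 0.05], "dr": [0, 0, 0]}
    - {"offset": [0.184, -0.056, 0.085], "dr": [0, 0, 0]}
    - {"offset": [0.184, -0.056, 0.115], "dr": [0, 0, 0]}
    - {"offset": [0.184, -0.056, 0.14], "dr": [0, 0, 0]}
    - {"offset": [0.184, -0.056, 0.152], "dr": [0, 0, 0]}
    - {"offset": [0.184, -0.056, 0.157], "dr": [0, 0, 0]}
    - {"offset": [0.184, -0.056, 0.16], "dr": [0, 0, 0]}
    - {"offset": [0.184, -0.056, 0.16], "dr": [0, 0, 0]}

```text
time_s: 5.88
position: [0.4597, 0.1044, 0.0066]
tcp_rot: [[-0.121, 0.993, 0.0], [0.993, 0.121, -0.0], [-0.0, 0.0, -1.0]]
force: [-0.0, -0.3, 0.7]
opening: 0.149
grasp_force: 30.0
```

>>> servo_tool:
  targets:
    - {"offset": [0, 0, 0.0015], "dr": [0, 0, 0]}
    - {"offset": [0, 0, 0.0015], "dr": [0, 0, 0]}

```text
time_s: 6.05
position: [0.4603, 0.1044, 0.0059]
tcp_rot: [[-0.121, 0.993, 0.002], [0.993, 0.121, -0.0], [-0.0, 0.002, -1.0]]
force: [-0.3, 0.7, 0.2]
opening: 0.149
grasp_force: 30.0
```

>>> servo_tool:
  gripper: 0.2
  targets:
    - {"offset": [0, 0, 0], "dr": [0, 0, 0]}
    - {"offset": [0, 0, 0], "dr": [0, 0, 0]}
    - {"offset": [0, 0, 0], "dr": [0, 0, 0]}
    - {"offset": [0, 0, 0], "dr": [0, 0, 0]}
    - {"offset": [0, 0, 0], "dr": [0, 0, 0]}
    - {"offset": [0, 0, 0], "dr": [0, 0, 0]}
    - {"offset": [0, 0, -0.02], "dr": [0, 0, 0]}
    - {"offset": [0, 0, -0.05], "dr": [0, 0, 0]}
    - {"offset": [0, 0, -0.09], "dr": [0, 0, 0]}
    - {"offset": [0, 0, -0.12], "dr": [0, 0, 0]}
    - {"offset": [0, 0, -0.12], "dr": [0, 0, 0]}

```text
time_s: 6.97
position: [0.4631, 0.1045, 0.13]
tcp_rot: [[-0.122, 0.993, 0.011], [0.993, 0.122, -0.0], [-0.001, 0.011, -1.0]]
force: [0.4, 0.4, 0.6]
opening: 0.398
grasp_force: 0.0
```

```bash
python3 -c "
from h import *
for c in [(.603,-.0488),(.597,-.118),(.541,-.044),(.535,-.113),(.48,-.038),(.473,-.1077)]: goto(*c,.07,-4.5)
t=cap('top');crop(t,120,150,220,140,3,'e.png')"
```

```text
t 6.9667 pos [0.4631 0.1045 0.13  ] yaw 6.99 F [0.3637 0.4485 0.5763] open 0.398 grasp 0.0 j6 -7.8
  offset [-0.1691  0.1196  0.0615] drz 11.49 tilt [ 0.011  -0.0001]
t 6.9667 pos [0.4631 0.1045 0.13  ] yaw 6.99 F [0.3637 0.4485 0.5763] open 0.398 grasp 0.0 j6 -7.8
  offset [-0.2371  0.1052  0.0614] drz 11.49 tilt [ 0.011  -0.0001]
t 6.9667 pos [0.4631 0.1045 0.13  ] yaw 6.99 F [0.3637 0.4485 0.5763] open 0.398 grasp 0.0 j6 -7.8
  offset [-0.1568  0.0586  0.0608] drz 11.49 tilt [ 0.011  -0.0001]
t 6.9667 pos [0.4631 0.1045 0.13  ] yaw 6.99 F [0.3637 0.4485 0.5763] open 0.398 grasp 0.0 j6 -7.8
  offset [-0.2246  0.0443  0.0608] drz 11.49 tilt [ 0.011  -0.0001]
t 6.9667 pos [0.4631 0.1045 0.13  ] yaw 6.99 F [0.3637 0.4485 0.5763] open 0.398 grasp 0.0 j6 -7.8
  offset [-0.1435 -0.0012  0.0601] drz 11.49 tilt [ 0.011  -0.0001]
t 6.9667 pos [0.4631 0.1045 0.13  ] yaw 6.99 F [0.3637 0.4485 0.5763] open 0.398 grasp 0.0 j6 -7.8
  offset [-0.2118 -0.0166  0.0601] drz 11.49 tilt [ 0.011  -0.0001]
```

View pics/e.png

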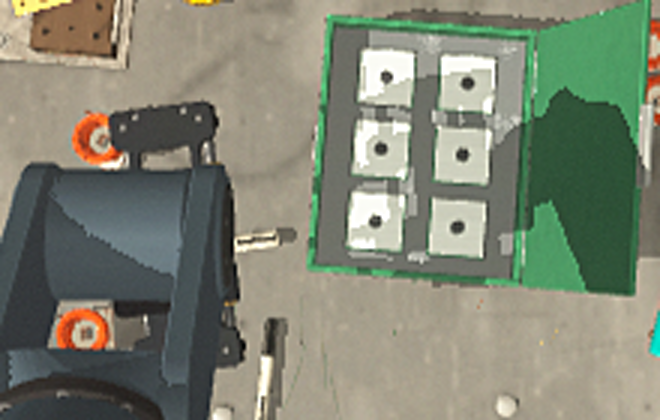

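>>> servo_tool:
  gripper: 1
  targets:
    - {"offset": [-0.03, 0.012, 0], "dr": [0, 0, 3]}
    - {"offset": [-0.06, 0.024, 0], "dr": [0, 0, 6]}
    - {"offset": [-0.09, 0.036, 0], "dr": [0, 0, 9]}
    - {"offset": [-0.12, 0.048, 0], "dr": [0, 0, 11.5]}
    - {"offset": [-0.145, 0.058, 0], "dr": [0, 0, 11.5]}
    - {"offset": [-0.157, 0.062, 0], "dr": [0, 0, 11.5]}
    - {"offset": [-0.157, 0.062, 0.03], "dr": [0, 0, 11.5]}
    - {"offset": [-0.157, 0.062, 0.055], "dr": [0, 0, 11.5]}
    - {"offset": [-0.157, 0.062, 0.07], "dr": [0, 0, 11.5]}
    - {"offset": [-0.157, 0.062, 0.07], "dr": [0, 0, 11.5]}
    - {"offset": [-0.157, 0.062, 0.07], "dr": [0, 0, 11.5]}

```text
time_s: 7.93
position: [0.5383, -0.043, 0.0536]
tcp_rot: [[0.079, 0.997, -0.004], [0.997, -0.079, 0.001], [0.001, -0.005, -1.0]]
force: [0.5, -0.3, 0.8]
opening: 0.005
grasp_force: 0.0
```

```bash
python3 -c "
from h import *
goto(.541,-.044,.037,-4.5)"
```

```text
t 7.9333 pos [ 0.5383 -0.043   0.0536] yaw -4.5 F [ 0.4812 -0.3072  0.8111] open 0.005 grasp 0.0 j6 -11.9
  offset [-0.0008  0.0028  0.0166] drz -0.0 tilt [-0.0045  0.0015]
```

>>> servo_tool:
  targets:
    - {"offset": [-0.001, 0.001, 0.006], "dr": [0, 0, 0]}
    - {"offset": [-0.001, 0.001, 0.01], "dr": [0, 0, 0]}
    - {"offset": [-0.001, 0.001, 0.013], "dr": [0, 0, 0]}
    - {"offset": [-0.001, 0.001, 0.016], "dr": [0, 0, 0]}
    - {"offset": [-0.001, 0.001, 0.018], "dr": [0, 0, 0]}
    - {"offset": [-0.001, 0.001, 0.018], "dr": [0, 0, 0]}

```text
time_s: 8.43
position: [0.5415, -0.045, 0.0373]
tcp_rot: [[0.079, 0.997, 0.001], [0.997, -0.079, -0.0], [-0.0, 0.001, -1.0]]
force: [0.5, 1.0, 1.0]
opening: 0.004
grasp_force: 0.6
```

>>> servo_tool:
  targets:
    - {"offset": [0, 0, 0.003], "dr": [0, 0, 0]}
    - {"offset": [0, 0, 0.006], "dr": [0, 0, 0]}
    - {"offset": [0, 0, 0.007], "dr": [0, 0, 0]}

```text
time_s: 8.68
position: [0.5415, -0.045, 0.0299]
tcp_rot: [[0.079, 0.997, 0.001], [0.997, -0.079, -0.0], [-0.0, 0.001, -1.0]]
force: [0.4, 1.7, 2.9]
opening: 0.003
grasp_force: 1.9
```

>>> servo_tool:
  targets:
    - {"offset": [0, 0, 0.004], "dr": [0, 0, 0]}
    - {"offset": [0, 0, 0.008], "dr": [0, 0, 0]}
    - {"offset": [0, 0, 0.012], "dr": [0, 0, 0]}
    - {"offset": [0, 0, 0.015], "dr": [0, 0, 0]}
    - {"offset": [0, 0, 0.017], "dr": [0, 0, 0]}
    - {"offset": [0, 0, 0.018], "dr": [0, 0, 0]}

```text
time_s: 9.18
position: [0.5416, -0.045, 0.0141]
tcp_rot: [[0.079, 0.997, 0.001], [0.997, -0.079, -0.0], [-0.0, 0.001, -1.0]]
force: [-3.8, 2.9, 31.7]
opening: 0.005
grasp_force: 15.9
```

>>> servo_tool:
  targets:
    - {"offset": [0, 0, 0], "dr": [0, 0, 0]}
    - {"offset": [0, 0, 0.001], "dr": [0, 0, 0]}
    - {"offset": [0, 0, 0.002], "dr": [0, 0, 0]}

```text
time_s: 9.43
position: [0.5416, -0.045, 0.014]
tcp_rot: [[0.079, 0.997, 0.002], [0.997, -0.079, -0.001], [-0.0, 0.002, -1.0]]
force: [-6.2, 2.9, 45.4]
opening: 0.007
grasp_force: 22.7
```

>>> servo_tool:
  targets:
    - {"offset": [0, 0, -0.02], "dr": [0, 0, 0]}
    - {"offset": [0, 0, -0.045], "dr": [0, 0, 0]}
    - {"offset": [0, -0.02, -0.045], "dr": [0, 0, 0]}
    - {"offset": [0, -0.045, -0.045], "dr": [0, 0, 0]}
    - {"offset": [0, -0.062, -0.045], "dr": [0, 0, 0]}
    - {"offset": [0, -0.062, -0.045], "dr": [0, 0, 0]}
    - {"offset": [0, -0.062, -0.038], "dr": [0, 0, 0]}
    - {"offset": [0, -0.062, -0.033], "dr": [0, 0, 0]}
    - {"offset": [0, -0.062, -0.03], "dr": [0, 0, 0]}
    - {"offset": [0, -0.062, -0.028], "dr": [0, 0, 0]}
    - {"offset": [0, -0.062, -0.027], "dr": [0, 0, 0]}

```text
time_s: 10.35
position: [0.4806, -0.0406, 0.0401]
tcp_rot: [[0.078, 0.997, 0.002], [0.997, -0.078, -0.001], [-0.001, 0.002, -1.0]]
force: [-7.9, 0.1, 51.3]
opening: 0.008
grasp_force: 25.5
```

>>> servo_tool:
  targets:
    - {"offset": [0, 0, -0.015], "dr": [0, 0, 0]}
    - {"offset": [0, 0.03, -0.02], "dr": [0, 0, 0]}
    - {"offset": [0, 0.065, -0.02], "dr": [0, 0, 0]}
    - {"offset": [0, 0.1, -0.02], "dr": [0, 0, 0]}
    - {"offset": [0, 0.124, -0.02], "dr": [0, 0, 0]}
    - {"offset": [0, 0.124, -0.02], "dr": [0, 0, 0]}
    - {"offset": [0, 0.124, -0.012], "dr": [0, 0, 0]}
    - {"offset": [0, 0.124, -0.006], "dr": [0, 0, 0]}
    - {"offset": [0, 0.124, -0.004], "dr": [0, 0, 0]}
    - {"offset": [0, 0.124, -0.002], "dr": [0, 0, 0]}
    - {"offset": [0, 0.124, -0.001], "dr": [0, 0, 0]}

```text
time_s: 11.27
position: [0.602, -0.0496, 0.0403]
tcp_rot: [[0.079, 0.997, -0.001], [0.997, -0.079, 0.0], [0.0, -0.001, -1.0]]
force: [-5.1, 2.7, 27.4]
opening: 0.005
grasp_force: 13.5
```

>>> servo_tool:
  targets:
    - {"offset": [0, 0, -0.015], "dr": [0, 0, 0]}
    - {"offset": [-0.02, 0, -0.02], "dr": [0, 0, 0]}
    - {"offset": [-0.05, 0, -0.02], "dr": [0, 0, 0]}
    - {"offset": [-0.07, 0, -0.02], "dr": [0, 0, 0]}
    - {"offset": [-0.07, 0, -0.02], "dr": [0, 0, 0]}
    - {"offset": [-0.07, 0, -0.02], "dr": [0, 0, 0]}
    - {"offset": [-0.07, 0, -0.011], "dr": [0, 0, 0]}
    - {"offset": [-0.07, 0, -0.005], "dr": [0, 0, 0]}
    - {"offset": [-0.07, 0, -0.002], "dr": [0, 0, 0]}
    - {"offset": [-0.07, 0, -0.001], "dr": [0, 0, 0]}
    - {"offset": [-0.07, 0, 0], "dr": [0, 0, 0]}

```text
time_s: 12.18
position: [0.5963, -0.1184, 0.0376]
tcp_rot: [[0.078, 0.997, -0.003], [0.997, -0.078, 0.001], [0.001, -0.003, -1.0]]
force: [-2.7, 1.8, 3.7]
opening: 0.002
grasp_force: 1.9
```

>>> servo_tool:
  targets:
    - {"offset": [0, 0, 0.005], "dr": [0, 0, 0]}
    - {"offset": [0, 0, 0.01], "dr": [0, 0, 0]}
    - {"offset": [0, 0, 0.015], "dr": [0, 0, 0]}
    - {"offset": [0, 0, 0.019], "dr": [0, 0, 0]}
    - {"offset": [0, 0, 0.022], "dr": [0, 0, 0]}
    - {"offset": [0, 0, 0.024], "dr": [0, 0, 0]}
    - {"offset": [0, 0, 0.025], "dr": [0, 0, 0]}
    - {"offset": [0, 0, 0.025], "dr": [0, 0, 0]}

```text
time_s: 12.85
position: [0.5973, -0.1194, 0.0143]
tcp_rot: [[0.079, 0.997, -0.0], [0.997, -0.079, 0.0], [0.0, -0.0, -1.0]]
force: [-3.8, 3.9, 13.1]
opening: 0.005
grasp_force: 6.4
```

>>> servo_tool:
  targets:
    - {"offset": [0, 0, 0.0015], "dr": [0, 0, 0]}
    - {"offset": [0, 0, 0.0015], "dr": [0, 0, 0]}
    - {"offset": [0, 0, -0.03], "dr": [0, 0, 0]}
    - {"offset": [0, 0, -0.07], "dr": [0, 0, 0]}
    - {"offset": [0, 0, -0.11], "dr": [0, 0, 0]}
    - {"offset": [0, 0, -0.15], "dr": [0, 0, 0]}
    - {"offset": [0, 0, -0.18], "dr": [0, 0, 0]}

```text
time_s: 13.43
position: [0.5991, -0.1209, 0.1962]
tcp_rot: [[0.079, 0.997, 0.005], [0.997, -0.079, -0.003], [-0.002, 0.005, -1.0]]
force: [1.2, -0.6, -0.0]
opening: 0.004
grasp_force: 0.0
```

```bash
cat > look.py <<'E'
from h import *
t=cap('top');s=cap('side')
def comps(c,lo,hi,box,mn=30):
    x0,y0,x1,y1=box;m=np.zeros(c['bgr'].shape[:2],np.uint8)
    m[y0:y1,x0:x1]=cv2.inRange(cv2.cvtColor(c['bgr'],cv2.COLOR_BGR2HSV),lo,hi)[y0:y1,x0:x1]
    return m
m=comps(t,(3,150,120),(14,255,255),(110,170,222,290))
for cn in cv2.findContours(m,cv2.RETR_EXTERNAL,cv2.CHAIN_APPROX_NONE)[0]:
    if cv2.contourArea(cn)>60:
        (u,v),r=cv2.minEnclosingCircle(cn);x,y,w,h=cv2.boundingRect(cn);c=(x+w/2-.5,y+h/2-.5)
        print('top ring',c,(w,h),plane(t,c,.05),plane(t,c,.047))
m=comps(s,(3,150,120),(14,255,255),(150,200,320,330))
for cn in cv2.findContours(m,cv2.RETR_EXTERNAL,cv2.CHAIN_APPROX_NONE)[0]:
    if cv2.contourArea(cn)>100: print('side',cv2.boundingRect(cn))
k=5
crop(t,115,165,80,115,k,'f%d.png'%int(bot.read_state()['time_s']*10)); print(bot.read_state()['time_s'])
goto(.55,.2,.25,-4.5)
E
python3 look.py; ls pics
```

```text
top ring (147.0, 261.0) (17, 17) [0.3864 0.2085 0.05  ] [0.3863 0.2091 0.047 ]
top ring (152.5, 195.0) (18, 17) [0.553  0.1968 0.05  ] [0.5532 0.1974 0.047 ]
side (261, 275, 22, 23)
side (199, 247, 20, 20)
13.5333
t 13.5333 pos [ 0.602  -0.122   0.1992] yaw -4.53 F [1.3579 0.2557 0.4387] open 0.005 grasp 0.0 j6 -17.3
  offset [ 0.3166 -0.0766 -0.0535] drz -0.03 tilt [ 0.014  -0.0063]
a.png
b.png
c.png
d.png
e.png
f135.png
side0.png
top0.png
```

Run:
```python
from h import *
t=cap('top');s=cap('side')
g=lambda p:(p[0]/7+190-.4,p[1]/7+230-.4)
for n,P in dict(A=[(72,268),(118,333),(225,293)],B=[(498,510),(605,547),(660,462)]).items():
    X=[plane(s,g(p),.002)for p in P]; print(n,*X)
    for a,b in((0,1),(1,2)):
        d=X[b]-X[a];print(np.hypot(*d[:2]),np.degrees(np.arctan2(d[1],d[0]))%90)
f=lambda p:(p[0]/7+125-.4,p[1]/7+170-.4)
a=plane(t,f((287,180)),.022);b=plane(t,f((233,265)),.022);c=plane(t,f((222,580)),.022);d=plane(t,f((234,685)),.022)
for p,q in((a,b),(c,d)):print(p,q,np.hypot(*(q-p)[:2]),np.degrees(np.arctan2(*(q-p)[1::-1]))%90)
print('A',tri(t,(152.5,195.2),s,(209.1,255.2)),'B',tri(t,(147,261),s,(272.3,284.5)))
```

```text
A [0.574  0.2081 0.002 ] [0.543  0.2258 0.002 ] [0.523 0.194 0.002]
0.03567213849788167 60.36731911706488
0.03753325588254237 57.75298390715632
B [0.4008 0.2329 0.002 ] [0.3667 0.2305 0.002 ] [0.3667 0.1929 0.002 ]
0.03420898853684463 4.1368879962210485
0.03750680470451879 0.0825533787155166
[0.5545 0.1681 0.022 ] [0.5229 0.1879 0.022 ] 0.03725577767555693 57.95189129645627
[0.4068 0.1906 0.022 ] [0.3685 0.1858 0.022 ] 0.038554038887700086 7.230082913122004
A [0.5528 0.1982 0.0414] B [0.386  0.2105 0.0404]
```

>>> servo_tool:
  gripper: -1
  targets:
    - {"offset": [0.03, -0.007, 0], "dr": [0, 0, 3]}
    - {"offset": [0.06, -0.014, 0], "dr": [0, 0, 6]}
    - {"offset": [0.095, -0.022, 0], "dr": [0, 0, 9]}
    - {"offset": [0.13, -0.03, 0], "dr": [0, 0, 12]}
    - {"offset": [0.165, -0.038, 0], "dr": [0, 0, 15]}
    - {"offset": [0.2, -0.046, 0], "dr": [0, 0, 18]}
    - {"offset": [0.235, -0.054, 0], "dr": [0, 0, 21]}
    - {"offset": [0.265, -0.061, 0], "dr": [0, 0, 24]}
    - {"offset": [0.295, -0.068, 0], "dr": [0, 0, 27]}
    - {"offset": [0.313, -0.071, 0], "dr": [0, 0, 27]}
    - {"offset": [0.313, -0.071, 0], "dr": [0, 0, 27]}
    - {"offset": [0.313, -0.071, 0], "dr": [0, 0, 27]}
    - {"offset": [0.313, -0.071, 0], "dr": [0, 0, 27]}
    - {"offset": [0.313, -0.071, 0], "dr": [0, 0, 27]}

```text
time_s: 14.8
position: [0.5512, 0.1966, 0.192]
tcp_rot: [[0.524, 0.852, -0.002], [0.852, -0.524, -0.001], [-0.002, -0.001, -1.0]]
force: [0.2, -0.3, -0.7]
opening: 0.961
grasp_force: 0.0
```

Run:
```python
from h import *
goto(.551,.198,.031,-31.5)
s=cap('side');t=cap('top')
m=cv2.inRange(cv2.cvtColor(s['bgr'],cv2.COLOR_BGR2HSV),(3,150,120),(14,255,255))
n,l,st,_=cv2.connectedComponentsWithStats(m)
print([x.tolist() for x in st[1:] if x[4]>100])
crop(s,150,140,170,160,3.5,'g.png')
```

```text
t 14.8 pos [0.5512 0.1966 0.192 ] yaw -31.61 F [ 0.1533 -0.2949 -0.7413] open 0.961 grasp 0.0 j6 40.3
  offset [ 0.0013 -0.0008  0.161 ] drz -0.11 tilt [-0.0016 -0.0008]
[[370, 73, 36, 13, 164], [103, 126, 28, 21, 351], [199, 247, 20, 20, 281], [261, 275, 22, 23, 363]]
```

View pics/g.png

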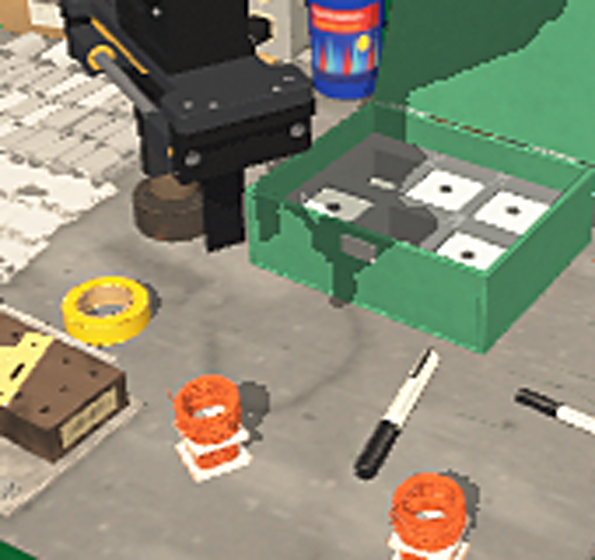

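>>> servo_tool:
  targets:
    - {"offset": [0.001, 0, 0.035], "dr": [0, 0, 0]}
    - {"offset": [0.001, 0, 0.07], "dr": [0, 0, 0]}
    - {"offset": [0.001, 0, 0.1], "dr": [0, 0, 0]}
    - {"offset": [0.001, 0, 0.125], "dr": [0, 0, 0]}
    - {"offset": [0.001, 0, 0.145], "dr": [0, 0, 0]}
    - {"offset": [0.001, 0, 0.156], "dr": [0, 0, 0]}
    - {"offset": [0.001, 0, 0.161], "dr": [0, 0, 0]}
    - {"offset": [0.001, 0, 0.161], "dr": [0, 0, 0]}
    - {"offset": [0.001, 0, 0.161], "dr": [0, 0, 0]}

```text
time_s: 15.65
position: [0.5527, 0.1986, 0.0328]
tcp_rot: [[0.523, 0.852, 0.002], [0.852, -0.523, 0.0], [0.001, 0.001, -1.0]]
force: [0.3, -0.8, 0.2]
opening: 0.999
grasp_force: 0.0
```

>>> servo_tool:
  gripper: 1
  targets:
    - {"offset": [0, 0, 0], "dr": [0, 0, 0]}
    - {"offset": [0, 0, 0], "dr": [0, 0, 0]}
    - {"offset": [0, 0, 0], "dr": [0, 0, 0]}
    - {"offset": [0, 0, 0], "dr": [0, 0, 0]}
    - {"offset": [0, 0, 0], "dr": [0, 0, 0]}
    - {"offset": [0, 0, 0], "dr": [0, 0, 0]}
    - {"offset": [0, 0, 0], "dr": [0, 0, 0]}
    - {"offset": [0, 0, 0], "dr": [0, 0, 0]}
    - {"offset": [0, 0, 0], "dr": [0, 0, 0]}
    - {"offset": [0, 0, 0], "dr": [0, 0, 0]}
    - {"offset": [0, 0, 0], "dr": [0, 0, 0]}
    - {"offset": [0, 0, 0], "dr": [0, 0, 0]}

```text
time_s: 16.65
position: [0.5517, 0.1989, 0.032]
tcp_rot: [[0.523, 0.852, -0.0], [0.852, -0.523, -0.0], [-0.0, -0.0, -1.0]]
force: [0.2, -0.3, 0.2]
opening: 0.439
grasp_force: 30.0
```

>>> servo_tool:
  targets:
    - {"offset": [0, 0, -0.02], "dr": [0, 0, 0]}
    - {"offset": [0, 0, -0.05], "dr": [0, 0, 0]}
    - {"offset": [0, 0, -0.085], "dr": [0, 0, 0]}
    - {"offset": [0, 0, -0.11], "dr": [0, 0, 0]}
    - {"offset": [-0.02, 0.017, -0.11], "dr": [0, 0, -2]}
    - {"offset": [-0.045, 0.037, -0.11], "dr": [0, 0, -5]}
    - {"offset": [-0.07, 0.058, -0.11], "dr": [0, 0, -8]}
    - {"offset": [-0.095, 0.079, -0.11], "dr": [0, 0, -11]}
    - {"offset": [-0.12, 0.1, -0.11], "dr": [0, 0, -14]}
    - {"offset": [-0.145, 0.12, -0.11], "dr": [0, 0, -17]}
    - {"offset": [-0.17, 0.141, -0.11], "dr": [0, 0, -20]}
    - {"offset": [-0.195, 0.162, -0.11], "dr": [0, 0, -23]}
    - {"offset": [-0.22, 0.183, -0.11], "dr": [0, 0, -26]}
    - {"offset": [-0.237, 0.197, -0.11], "dr": [0, 0, -27]}
    - {"offset": [-0.247, 0.205, -0.11], "dr": [0, 0, -27]}
    - {"offset": [-0.247, 0.205, -0.11], "dr": [0, 0, -27]}
    - {"offset": [-0.247, 0.205, -0.11], "dr": [0, 0, -27]}
    - {"offset": [-0.247, 0.205, -0.11], "dr": [0, 0, -27]}

```text
time_s: 18.15
position: [0.5966, -0.1172, 0.1417]
tcp_rot: [[0.078, 0.997, -0.002], [0.997, -0.078, 0.001], [0.001, -0.002, -1.0]]
force: [-0.3, -0.1, -1.0]
opening: 0.444
grasp_force: 30.0
```

Run:
```python
from h import *
goto(.597,-.1183,.047,-4.5)
s=cap('side')
crop(s,215,120,110,110,5,'i.png')
```

```text
t 18.15 pos [ 0.5966 -0.1172  0.1417] yaw -4.49 F [-0.2842 -0.1032 -0.9714] open 0.444 grasp 29.99985247850418 j6 -17.2
  offset [-0.0012  0.0007  0.0947] drz 0.01 tilt [-0.0016  0.0014]
```

View pics/i.png

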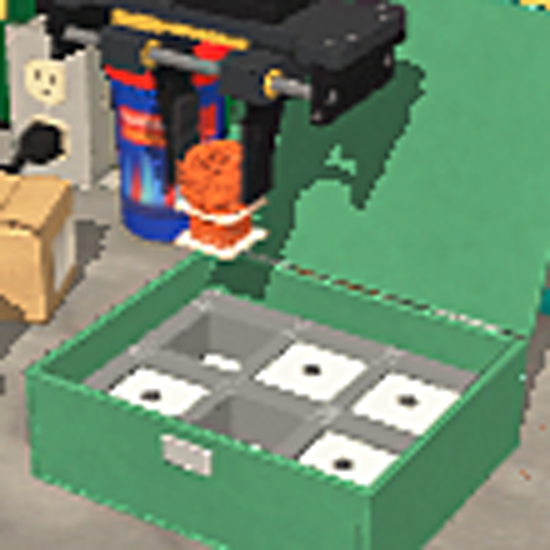

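Run:
```python
from h import *
s=cap('side')
X=[plane(s,(u/5+215-.4,v/5+120-.4),.111) for u,v in((177,239),(232,259),(269,236))]
print(*X,'centre',(X[0]+X[2])/2)
for a,b in((0,1),(1,2)):
    d=X[b]-X[a];print(np.hypot(*d[:2]),np.degrees(np.arctan2(d[1],d[0]))%90)
```

```text
[ 0.6157 -0.102   0.111 ] [ 0.577  -0.0956  0.111 ] [ 0.5716 -0.1298  0.111 ] centre [ 0.5937 -0.1159  0.111 ]
0.03928075187798262 80.50425487976062
0.03462235590244891 81.10918151501532
```

>>> servo_tool:
  targets:
    - {"offset": [-0.002, 0.002, 0.02], "dr": [0, 0, -2.5]}
    - {"offset": [-0.002, 0.002, 0.04], "dr": [0, 0, -2.5]}
    - {"offset": [-0.002, 0.002, 0.055], "dr": [0, 0, -2.5]}
    - {"offset": [-0.002, 0.002, 0.062], "dr": [0, 0, -2.5]}
    - {"offset": [-0.002, 0.002, 0.068], "dr": [0, 0, -2.5]}
    - {"offset": [-0.002, 0.002, 0.074], "dr": [0, 0, -2.5]}
    - {"offset": [-0.002, 0.002, 0.08], "dr": [0, 0, -2.5]}
    - {"offset": [-0.002, 0.002, 0.08], "dr": [0, 0, -2.5]}

```text
time_s: 18.92
position: [0.5989, -0.1207, 0.0614]
tcp_rot: [[0.035, 0.999, -0.001], [0.999, -0.035, 0.0], [0.0, -0.001, -1.0]]
force: [0.4, 0.3, -1.3]
opening: 0.44
grasp_force: 30.0
```

>>> servo_tool:
  targets:
    - {"offset": [0, 0, 0.005], "dr": [0, 0, 0]}
    - {"offset": [0, 0, 0.01], "dr": [0, 0, 0]}
    - {"offset": [0, 0, 0.013], "dr": [0, 0, 0]}
    - {"offset": [0, 0, 0.0155], "dr": [0, 0, 0]}
    - {"offset": [0, 0, 0.0165], "dr": [0, 0, 0]}
    - {"offset": [0, 0, 0.0165], "dr": [0, 0, 0]}

```text
time_s: 19.42
position: [0.5992, -0.1211, 0.046]
tcp_rot: [[0.035, 0.999, -0.0], [0.999, -0.035, -0.0], [-0.0, -0.0, -1.0]]
force: [-1.1, -0.0, 1.7]
opening: 0.442
grasp_force: 30.0
```

>>> servo_tool:
  gripper: -0.02
  targets:
    - {"offset": [0, 0, 0], "dr": [0, 0, 0]}
    - {"offset": [0, 0, 0], "dr": [0, 0, 0]}
    - {"offset": [0, 0, 0], "dr": [0, 0, 0]}
    - {"offset": [0, 0, 0], "dr": [0, 0, 0]}
    - {"offset": [0, 0, -0.01], "dr": [0, 0, 0]}
    - {"offset": [0, 0, -0.025], "dr": [0, 0, 0]}
    - {"offset": [0, 0, -0.055], "dr": [0, 0, 0]}
    - {"offset": [0, 0, -0.09], "dr": [0, 0, 0]}
    - {"offset": [0, 0, -0.12], "dr": [0, 0, 0]}
    - {"offset": [0, 0, -0.12], "dr": [0, 0, 0]}

```text
time_s: 20.25
position: [0.6035, -0.1226, 0.173]
tcp_rot: [[0.035, 0.999, 0.013], [0.999, -0.035, -0.005], [-0.005, 0.013, -1.0]]
force: [1.1, -0.9, 0.3]
opening: 0.508
grasp_force: 0.0
```

```bash
python3 look.py
```

```text
side (261, 275, 22, 23)
20.35
t 20.35 pos [ 0.6002 -0.1214  0.1679] yaw -2.02 F [-0.0918  0.9701 -0.7821] open 0.509 grasp 0.0 j6 -19.9
  offset [ 0.3193 -0.0612 -0.0828] drz 2.48 tilt [ 0.0041 -0.0016]
```

>>> servo_tool:
  gripper: -1
  targets:
    - {"offset": [0.025, -0.017, 0], "dr": [0, 0, 0]}
    - {"offset": [0.05, -0.035, 0], "dr": [0, 0, -1]}
    - {"offset": [0.075, -0.052, 0], "dr": [0, 0, -2]}
    - {"offset": [0.1, -0.07, 0], "dr": [0, 0, -3]}
    - {"offset": [0.125, -0.087, 0], "dr": [0, 0, -4]}
    - {"offset": [0.15, -0.104, 0], "dr": [0, 0, -5]}
    - {"offset": [0.175, -0.121, 0], "dr": [0, 0, -6]}
    - {"offset": [0.2, -0.139, 0], "dr": [0, 0, -6]}
    - {"offset": [0.225, -0.156, 0], "dr": [0, 0, -6]}
    - {"offset": [0.25, -0.174, 0], "dr": [0, 0, -6]}
    - {"offset": [0.275, -0.191, 0], "dr": [0, 0, -6]}
    - {"offset": [0.3, -0.208, 0], "dr": [0, 0, -6]}
    - {"offset": [0.315, -0.219, 0], "dr": [0, 0, -6]}
    - {"offset": [0.323, -0.224, 0], "dr": [0, 0, -6]}
    - {"offset": [0.323, -0.224, 0], "dr": [0, 0, -6]}
    - {"offset": [0.323, -0.224, 0], "dr": [0, 0, -6]}
    - {"offset": [0.323, -0.224, 0], "dr": [0, 0, -6]}

```text
time_s: 21.77
position: [0.3876, 0.209, 0.1653]
tcp_rot: [[-0.069, 0.998, 0.0], [0.998, 0.069, -0.0], [-0.0, 0.0, -1.0]]
force: [0.2, 0.3, 0.5]
opening: 1.0
grasp_force: 0.0
```

Run:
```python
from h import *
goto(.386,.210,.032,4)
s=cap('side')
m=cv2.inRange(cv2.cvtColor(s['bgr'],cv2.COLOR_BGR2HSV),(3,150,120),(14,255,255))
n,l,st,_=cv2.connectedComponentsWithStats(m)
print([x.tolist() for x in st[1:] if x[4]>100])
crop(s,205,110,130,120,4.5,'j.png')
```

```text
t 21.7667 pos [0.3876 0.209  0.1653] yaw 3.94 F [0.1887 0.3182 0.4509] open 1.0 grasp 0.0 j6 9.8
  offset [ 0.0011 -0.0015  0.1333] drz -0.06 tilt [ 0.0001 -0.0003]
[[370, 73, 36, 13, 165], [103, 126, 28, 21, 351], [261, 275, 22, 23, 363]]
```

View pics/j.png

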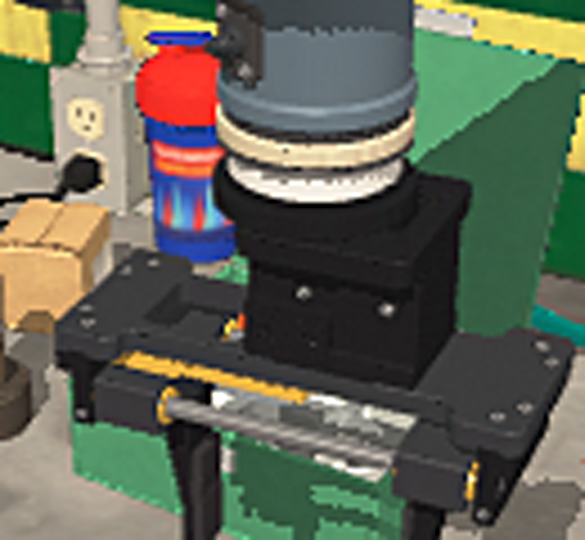

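The gripper hides the case in this view. Coil B has not moved in the side image (261,275), so I'll grasp it.

>>> servo_tool:
  targets:
    - {"offset": [0.001, -0.001, 0.035], "dr": [0, 0, 0]}
    - {"offset": [0.001, -0.001, 0.065], "dr": [0, 0, 0]}
    - {"offset": [0.001, -0.001, 0.09], "dr": [0, 0, 0]}
    - {"offset": [0.001, -0.001, 0.11], "dr": [0, 0, 0]}
    - {"offset": [0.001, -0.001, 0.125], "dr": [0, 0, 0]}
    - {"offset": [0.001, -0.001, 0.133], "dr": [0, 0, 0]}
    - {"offset": [0.001, -0.001, 0.133], "dr": [0, 0, 0]}
    - {"offset": [0.001, -0.001, 0.133], "dr": [0, 0, 0]}

```text
time_s: 22.48
position: [0.3862, 0.2101, 0.0325]
tcp_rot: [[-0.068, 0.998, -0.0], [0.998, 0.068, -0.0], [-0.0, -0.0, -1.0]]
force: [0.5, -0.4, 0.1]
opening: 0.997
grasp_force: 0.0
```

>>> servo_tool:
  gripper: 1
  targets:
    - {"offset": [0, 0, 0], "dr": [0, 0, 0]}
    - {"offset": [0, 0, 0], "dr": [0, 0, 0]}
    - {"offset": [0, 0, 0], "dr": [0, 0, 0]}
    - {"offset": [0, 0, 0], "dr": [0, 0, 0]}
    - {"offset": [0, 0, 0], "dr": [0, 0, 0]}
    - {"offset": [0, 0, 0], "dr": [0, 0, 0]}
    - {"offset": [0, 0, 0], "dr": [0, 0, 0]}
    - {"offset": [0, 0, 0], "dr": [0, 0, 0]}
    - {"offset": [0, 0, 0], "dr": [0, 0, 0]}
    - {"offset": [0, 0, 0], "dr": [0, 0, 0]}
    - {"offset": [0, 0, 0], "dr": [0, 0, 0]}
    - {"offset": [0, 0, 0], "dr": [0, 0, 0]}

```text
time_s: 23.48
position: [0.3858, 0.2106, 0.0326]
tcp_rot: [[-0.069, 0.998, 0.0], [0.998, 0.069, 0.0], [0.0, 0.0, -1.0]]
force: [-0.2, 0.6, 2.0]
opening: 0.441
grasp_force: 30.0
```

>>> servo_tool:
  targets:
    - {"offset": [0, 0, -0.02], "dr": [0, 0, 0]}
    - {"offset": [0, 0, -0.05], "dr": [0, 0, 0]}
    - {"offset": [0, 0, -0.085], "dr": [0, 0, 0]}
    - {"offset": [0, 0, -0.11], "dr": [0, 0, 0]}
    - {"offset": [-0.02, 0.01, -0.11], "dr": [0, 0, 1]}
    - {"offset": [-0.045, 0.023, -0.11], "dr": [0, 0, 2]}
    - {"offset": [-0.075, 0.039, -0.11], "dr": [0, 0, 3]}
    - {"offset": [-0.105, 0.054, -0.11], "dr": [0, 0, 4]}
    - {"offset": [-0.135, 0.07, -0.11], "dr": [0, 0, 5]}
    - {"offset": [-0.165, 0.085, -0.11], "dr": [0, 0, 6]}
    - {"offset": [-0.195, 0.101, -0.11], "dr": [0, 0, 7]}
    - {"offset": [-0.225, 0.116, -0.11], "dr": [0, 0, 8.5]}
    - {"offset": [-0.25, 0.129, -0.11], "dr": [0, 0, 8.5]}
    - {"offset": [-0.264, 0.137, -0.11], "dr": [0, 0, 8.5]}
    - {"offset": [-0.264, 0.137, -0.11], "dr": [0, 0, 8.5]}
    - {"offset": [-0.264, 0.137, -0.11], "dr": [0, 0, 8.5]}
    - {"offset": [-0.264, 0.137, -0.11], "dr": [0, 0, 8.5]}

```text
time_s: 24.9
position: [0.5389, -0.042, 0.142]
tcp_rot: [[0.078, 0.997, -0.003], [0.997, -0.078, 0.001], [0.001, -0.003, -1.0]]
force: [-0.7, -0.5, -1.3]
opening: 0.439
grasp_force: 30.0
```

Run:
```python
from h import *
goto(.5405,-.0435,.047,-4.5)
s=cap('side')
crop(s,215,110,110,120,5,'k.png')
```

```text
t 24.9 pos [ 0.5389 -0.042   0.142 ] yaw -4.5 F [-0.7426 -0.4593 -1.3181] open 0.439 grasp 30.000029504299164 j6 -11.8
  offset [-0.0015  0.002   0.095 ] drz 0.0 tilt [-0.003   0.0013]
```

View pics/k.png

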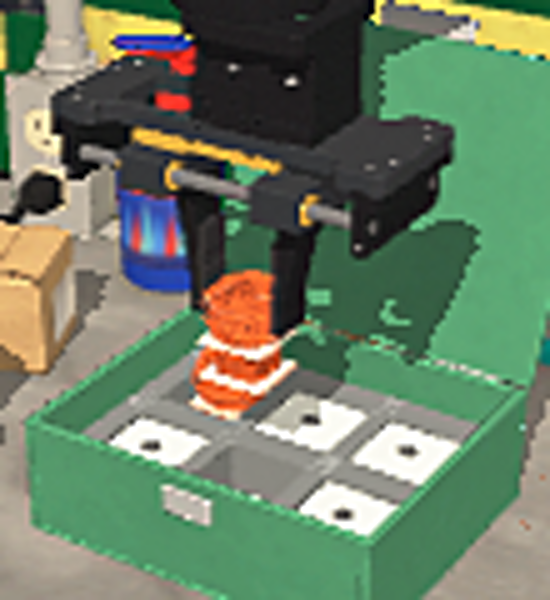

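Run:
```python
from h import *
s=cap('side')
X=[plane(s,(u/5+215-.4,v/5+110-.4),.110) for u,v in((199,375),(250,392),(297,369))]
print(*X,'centre',(X[0]+X[2])/2)
for a,b in((0,1),(1,2)):
    d=X[b]-X[a];print(np.hypot(*d[:2]),np.degrees(np.arctan2(d[1],d[0]))%90)
```

```text
[ 0.5584 -0.0247  0.11  ] [ 0.5268 -0.0218  0.11  ] [ 0.5161 -0.0545  0.11  ] centre [ 0.5372 -0.0396  0.11  ]
0.031719471958601746 84.8143836104872
0.03430068613797522 71.94655655626126
```

>>> servo_tool:
  targets:
    - {"offset": [-0.002, 0.002, 0.02], "dr": [0, 0, -1]}
    - {"offset": [-0.002, 0.002, 0.04], "dr": [0, 0, -1]}
    - {"offset": [-0.002, 0.002, 0.055], "dr": [0, 0, -1]}
    - {"offset": [-0.002, 0.002, 0.062], "dr": [0, 0, -1]}
    - {"offset": [-0.002, 0.002, 0.068], "dr": [0, 0, -1]}
    - {"offset": [-0.002, 0.002, 0.074], "dr": [0, 0, -1]}
    - {"offset": [-0.002, 0.002, 0.08], "dr": [0, 0, -1]}
    - {"offset": [-0.002, 0.002, 0.08], "dr": [0, 0, -1]}

```text
time_s: 25.67
position: [0.5422, -0.0451, 0.062]
tcp_rot: [[0.061, 0.998, -0.001], [0.998, -0.061, 0.0], [0.0, -0.001, -1.0]]
force: [-0.2, 0.4, -1.2]
opening: 0.44
grasp_force: 30.0
```

>>> servo_tool:
  targets:
    - {"offset": [0, 0, 0.005], "dr": [0, 0, 0]}
    - {"offset": [0, 0, 0.01], "dr": [0, 0, 0]}
    - {"offset": [0, 0, 0.013], "dr": [0, 0, 0]}
    - {"offset": [0, 0, 0.0155], "dr": [0, 0, 0]}
    - {"offset": [0, 0, 0.0165], "dr": [0, 0, 0]}
    - {"offset": [0, 0, 0.0165], "dr": [0, 0, 0]}

```text
time_s: 26.17
position: [0.5425, -0.0455, 0.0465]
tcp_rot: [[0.061, 0.998, -0.0], [0.998, -0.061, -0.0], [-0.0, -0.0, -1.0]]
force: [-0.4, 1.1, 3.4]
opening: 0.439
grasp_force: 30.0
```

>>> servo_tool:
  gripper: -0.02
  targets:
    - {"offset": [0, 0, 0], "dr": [0, 0, 0]}
    - {"offset": [0, 0, 0], "dr": [0, 0, 0]}
    - {"offset": [0, 0, 0], "dr": [0, 0, 0]}
    - {"offset": [0, 0, 0], "dr": [0, 0, 0]}
    - {"offset": [0, 0, -0.01], "dr": [0, 0, 0]}
    - {"offset": [0, 0, -0.025], "dr": [0, 0, 0]}
    - {"offset": [0, 0, -0.055], "dr": [0, 0, 0]}
    - {"offset": [0, 0, -0.095], "dr": [0, 0, 0]}
    - {"offset": [0, 0, -0.135], "dr": [0, 0, 0]}
    - {"offset": [0, 0, -0.175], "dr": [0, 0, 0]}
    - {"offset": [0, 0, -0.215], "dr": [0, 0, 0]}
    - {"offset": [0, 0, -0.255], "dr": [0, 0, 0]}
    - {"offset": [0, 0, -0.275], "dr": [0, 0, 0]}

```text
time_s: 27.25
position: [0.5441, -0.0458, 0.3274]
tcp_rot: [[0.061, 0.998, 0.009], [0.998, -0.061, -0.003], [-0.002, 0.009, -1.0]]
force: [0.8, -0.9, 0.2]
opening: 0.511
grasp_force: 0.0
```

Run:
```python
from h import *
goto(.53,-.29,.32,85.5)
s=cap('side')
crop(s,210,100,130,140,4,'l.png')
```

```text
t 27.25 pos [ 0.5441 -0.0458  0.3274] yaw -3.52 F [ 0.7603 -0.9141  0.1697] open 0.511 grasp 0.0 j6 -13.0
  offset [-0.2446  0.0008  0.0079] drz -89.02 tilt [ 0.0091 -0.0025]
```

View pics/l.png

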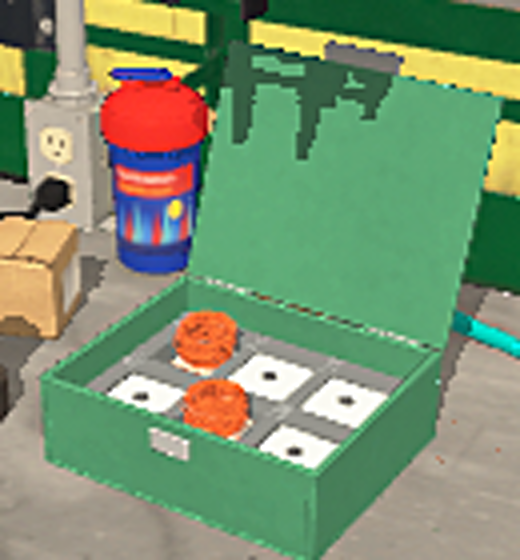

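Both coils sit in their cells below the rim. Next I close the lid, pushing from behind with shut fingers.

>>> servo_tool:
  gripper: 1
  targets:
    - {"offset": [0, 0, 0], "dr": [0, 0, 0]}
    - {"offset": [-0.03, 0, 0], "dr": [0, 0, 0]}
    - {"offset": [-0.065, 0, 0], "dr": [0, 0, 0]}
    - {"offset": [-0.1, 0, 0], "dr": [0, 0, 0]}
    - {"offset": [-0.135, 0, 0], "dr": [0, 0, 0]}
    - {"offset": [-0.17, 0, 0], "dr": [0, 0, 0]}
    - {"offset": [-0.205, 0, 0], "dr": [0, 0, 0]}
    - {"offset": [-0.23, 0, 0], "dr": [0, 0, 0]}
    - {"offset": [-0.246, 0, 0], "dr": [0, 0, 0]}
    - {"offset": [-0.246, 0, 0], "dr": [0, 0, 0]}
    - {"offset": [-0.246, 0, 0.03], "dr": [0, 0, 0]}
    - {"offset": [-0.246, 0, 0.06], "dr": [0, 0, 0]}
    - {"offset": [-0.246, 0, 0.085], "dr": [0, 0, 0]}
    - {"offset": [-0.246, 0, 0.1], "dr": [0, 0, 0]}
    - {"offset": [-0.246, 0, 0.107], "dr": [0, 0, 0]}
    - {"offset": [-0.246, 0, 0.107], "dr": [0, 0, 0]}

```text
time_s: 28.63
position: [0.5263, -0.2884, 0.2118]
tcp_rot: [[0.06, 0.998, -0.004], [0.998, -0.06, 0.004], [0.004, -0.004, -1.0]]
force: [-0.3, -0.8, -0.5]
opening: 0.009
grasp_force: 0.0
```

>>> servo_tool:
  targets:
    - {"offset": [0.02, 0, 0], "dr": [0, 0, 0]}
    - {"offset": [0.03, 0, 0], "dr": [0, 0, 0]}
    - {"offset": [0.04, 0, 0], "dr": [0, 0, 0]}
    - {"offset": [0.05, 0, 0], "dr": [0, 0, 0]}
    - {"offset": [0.06, 0, 0], "dr": [0, 0, 0]}
    - {"offset": [0.07, 0, 0], "dr": [0, 0, 0]}
    - {"offset": [0.08, 0, 0], "dr": [0, 0, 0]}
    - {"offset": [0.09, 0, 0], "dr": [0, 0, 0]}
    - {"offset": [0.1, 0, 0], "dr": [0, 0, 0]}
    - {"offset": [0.11, 0, 0], "dr": [0, 0, 0]}
    - {"offset": [0.12, 0, 0.002], "dr": [0, 0, 0]}
    - {"offset": [0.13, 0, 0.004], "dr": [0, 0, 0]}
    - {"offset": [0.138, 0, 0.006], "dr": [0, 0, 0]}
    - {"offset": [0.146, 0, 0.008], "dr": [0, 0, 0]}

```text
time_s: 29.8
position: [0.5363, -0.1441, 0.2058]
tcp_rot: [[0.061, 0.998, -0.0], [0.998, -0.061, 0.0], [0.0, -0.0, -1.0]]
force: [0.1, -1.7, 1.8]
opening: 0.001
grasp_force: 1.3
```

>>> servo_tool:
  targets:
    - {"offset": [0.012, 0, 0.003], "dr": [0, 0, 0]}
    - {"offset": [0.023, 0, 0.007], "dr": [0, 0, 0]}
    - {"offset": [0.0345, 0, 0.0125], "dr": [0, 0, 0]}
    - {"offset": [0.045, 0, 0.019], "dr": [0, 0, 0]}
    - {"offset": [0.055, 0, 0.026], "dr": [0, 0, 0]}
    - {"offset": [0.0645, 0, 0.0335], "dr": [0, 0, 0]}
    - {"offset": [0.073, 0, 0.042], "dr": [0, 0, 0]}
    - {"offset": [0.081, 0, 0.052], "dr": [0, 0, 0]}
    - {"offset": [0.088, 0, 0.0615], "dr": [0, 0, 0]}
    - {"offset": [0.094, 0, 0.072], "dr": [0, 0, 0]}
    - {"offset": [0.099, 0, 0.083], "dr": [0, 0, 0]}
    - {"offset": [0.103, 0, 0.0945], "dr": [0, 0, 0]}
    - {"offset": [0.106, 0, 0.106], "dr": [0, 0, 0]}
    - {"offset": [0.108, 0, 0.116], "dr": [0, 0, 0]}
    - {"offset": [0.109, 0, 0.123], "dr": [0, 0, 0]}
    - {"offset": [0.109, 0, 0.127], "dr": [0, 0, 0]}
    - {"offset": [0.109, 0, 0.127], "dr": [0, 0, 0]}

```text
time_s: 31.22
position: [0.542, -0.036, 0.0778]
tcp_rot: [[0.062, 0.998, -0.003], [0.998, -0.062, 0.001], [0.001, -0.003, -1.0]]
force: [0.3, -0.5, -0.1]
opening: 0.009
grasp_force: 0.0
```

>>> servo_tool:
  targets:
    - {"offset": [0, 0, 0.001], "dr": [0, 0, 0]}
    - {"offset": [0, 0, 0.002], "dr": [0, 0, 0]}
    - {"offset": [0, 0, 0.003], "dr": [0, 0, 0]}
    - {"offset": [0, 0, 0.0035], "dr": [0, 0, 0]}
    - {"offset": [0, 0, 0.0035], "dr": [0, 0, 0]}

```text
time_s: 31.63
position: [0.5432, -0.0366, 0.0764]
tcp_rot: [[0.062, 0.998, 0.001], [0.998, -0.062, -0.0], [-0.0, 0.001, -1.0]]
force: [-1.5, 0.0, 3.5]
opening: 0.002
grasp_force: 2.2
```

>>> servo_tool:
  targets:
    - {"offset": [0, 0, 0.001], "dr": [0, 0, 0]}
    - {"offset": [0, 0, 0.0015], "dr": [0, 0, 0]}
    - {"offset": [0, 0, 0.0015], "dr": [0, 0, 0]}

```text
time_s: 31.88
position: [0.5432, -0.0366, 0.0763]
tcp_rot: [[0.061, 0.998, 0.001], [0.998, -0.061, -0.001], [-0.0, 0.001, -1.0]]
force: [-3.1, 0.2, 15.6]
opening: 0.003
grasp_force: 7.4
```

Stiff contact at 76.3 mm matches the 76 mm shut height. I'll retreat and check.

>>> servo_tool:
  targets:
    - {"offset": [0, 0, -0.01], "dr": [0, 0, 0]}
    - {"offset": [0, 0, -0.04], "dr": [0, 0, 0]}
    - {"offset": [0, 0, -0.08], "dr": [0, 0, 0]}
    - {"offset": [0, 0, -0.12], "dr": [0, 0, 0]}
    - {"offset": [0, 0, -0.16], "dr": [0, 0, 0]}
    - {"offset": [0, 0, -0.2], "dr": [0, 0, 0]}
    - {"offset": [0, 0, -0.24], "dr": [0, 0, 0]}
    - {"offset": [0, 0, -0.24], "dr": [0, 0, 0]}
    - {"offset": [0, 0, -0.24], "dr": [0, 0, 0]}
    - {"offset": [0, 0, -0.24], "dr": [0, 0, 0]}

```text
time_s: 32.72
position: [0.5424, -0.0363, 0.3139]
tcp_rot: [[0.062, 0.998, -0.0], [0.998, -0.062, 0.0], [0.0, -0.0, -1.0]]
force: [-0.7, -0.3, -0.2]
opening: 0.004
grasp_force: 0.0
```

Run:
```python
from h import *
cv2.imwrite('pics/m.png',cap('side')['bgr'])
```

```text
(no output)
```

View pics/m.png

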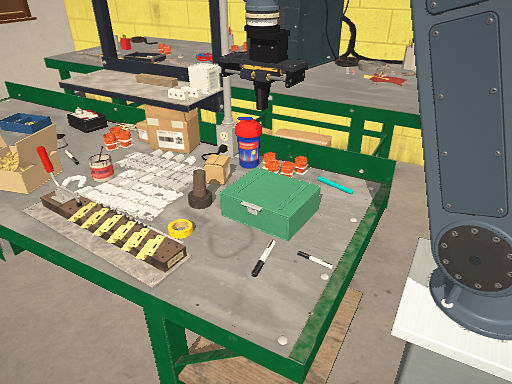

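The lid is flat shut (270,200), the pen lies on the bench (263,258), both left-hand coils are packed, and the stock coils and bystanders are undisturbed.

```bash
python3 -c "
from rig import ticket
print(ticket.hand_in())"
```

```text
the job is handed in; nothing more can be done
None
```

The job is handed in: the marker pen is on the bench, both left-hand coils stand in free cells on fully sunk plates below the rim, and the lid is shut; the hand-in gave no verdict.

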